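# Find the hidden bearer under a springy casing cover and set the screw guide over it

### The job

The thin cover of the long wooden floor casing has come loose from the one cross-bearer hidden somewhere under it and needs a screw there. Feel along the cover with gentle presses of the fingertips, without cracking it, until you have found where it no longer gives, then stand the three-legged screw guide upright on the cover, midway between the side rails, with its sleeve over the middle of that bearer, and let go of it. Leave the tools and other things lying around where they are.

Things in the scene. Friction and masses are not known exactly. Their poses are not given: they have to be found in the camera images.
- casing: Fixed floor casing, a pine box 460 mm long (its y), 180 wide (x), 52 high; origin: centre of its underside; z up. Flush between its side rails (30 mm wide each) lies the cover. A pine cleat, 30 mm wide and standing 8 mm above the cover, holds down each end of it. The cover cracks if pressed with over 25 N.
- cover_mid (a point): Centre of the cover's top face (axes as the casing). Cover: hardboard 4 mm thick, 119 mm wide, 400 mm free length along y between cleats, held at its ends only, on hinge-like lines 415 mm apart. It rests loose on one hidden bearer 44 mm wide lying straight across under it, its middle anywhere up to 70 mm either way along y. At 6 N it gives about 0.3 mm on the bearer, 1.5 to 6 mm halfway to an end.
- guide: Loose screw guide, aluminium, 0.24 to 0.36 kg: upright round sleeve 24 mm in diameter from 16 to 73 mm above the feet, on a hub (36 mm across) with three legs; feet 12 mm in diameter on a 31 mm radius about the sleeve; legs and hub end 16 mm up; a hex screw head closes the top at 80 mm. Origin: on the sleeve's axis at the underside of the feet; z up.
- glue: Bystander: yellow glue bottle, 54 mm in diameter, 170 tall, upright. Origin at the centre of its underside.
- can: Bystander: drink can, 66 mm in diameter, 115 tall, upright. Origin at the centre of its underside.
- hammer: Bystander: hammer with a wooden handle lying down to the robot's right of the casing, 260 mm long. Origin at its middle, underside.
- brush: Bystander: paint brush with a wooden handle lying down, about 200 mm long. Origin at its middle, underside.
- tape: Bystander: black tape measure, 72 x 68 x 36 mm high, lying on the robot's side of the casing. Origin: centre of its underside.
- pencil: Bystander: flat grey carpenter's pencil, 13 x 170 x 8 mm, lying along the far side rail, on top of the casing. Origin near the centre of its underside.
- chisel: Bystander: wood chisel, 255 mm long, 28 mm high at the handle, lying just beyond the casing. Origin near its middle, underside.

How it is judged:
By the outcome, as a careful person would: the job done as asked, in the order asked, and still so for the second after the job is handed in, with the robot touching nothing.
It also fails if it takes over 72 s, if anything falls off the work surface, if the arm or the gripper's body presses on something with over 40 N, if the wrist force passes 120 N, or if a joint passes its speed limit or range.

### The arm

A 6-joint arm with a two-finger parallel gripper is mounted at the origin on the work surface. World frame = base frame: x ahead of the robot, y to its left, z up, the work surface at z = 0. Lengths are in mm, angles in rad, forces in N, time in s.
With the tool pointing down it reaches from about 350 to 950 mm from the base axis. Payload 17.4 kg.
Tool frame: the origin (TCP) lies on the centre line of the jaws, within the pads' length; the fingertips stand 22 mm ahead of it and the grasp point (between the pads) lies 3 mm ahead of it; z points along the fingers, y is the line along which they close (so a half turn about z gives the same grasp; the last joint's range is limited). The gripper opens to 93 mm and grips with 3 to 60 N. Pads are 15 mm wide; open, the fingers measure 128 mm over their backs; the gripper's body (75 mm by 188 mm) begins 65 mm behind the grasp point.
Start: joints at [-1.165, 0.116, 1.442, -0, 1.584, -0.038], TCP at [289.82, -609.62, 240.646] pointing down, gripper open.
Joint ranges: [-2.83, 2.83], [-0.83, 2.19], [0.07, 2.5], [-1.14, 4.28], [0.01, 3], [-2.97, 2.97]. Speed limits (rad/s): [1.89, 1.89, 2.22, 3.14, 3.14, 3.14].

### API

Orientations are given as a rotation vector (axis times angle).
In Python, from bench import r gives the robot as it stands. The module is installed in compiled form; this text tells all that it offers.
- The arm moves only by the tool move_arm, never from a script. Its argument "increments" is a list of rows, each a list of 4 numbers: the shift along the tool's x, y, z in mm, then the turn about the tool's z in rad. In form: [[tx, ty, tz, turn], ...]. A call has 1 to 5 rows; each row is the pose to reach, as a shift and turn from the pose commanded when the call began, along the tool's axes at that moment; what a row does not reach only later rows make up. A row lasts 1/10 s, in which the tool goes at most 50 mm and 8.59 degrees, less where a joint would pass 70% of its speed; a pose out of reach is approached as far as the arm can. A call with a gripper value outside its range is refused whole. "jaw" is the finger opening in mm, from 0 to 93, set as the call begins (left out, the last holds). The fingers move at their own pace and stop on an object; "newtons" is the grip in N (left out, the last holds). Time passes only in rows, so rows that repeat a pose let the fingers close. It gives the time, the measured TCP pose, the force, the opening and the grip force at its end, in the units of the state.
- r.get_obs(): the state, without advancing time (a new reading comes with each control period).
- r.capture(name): name is "side" or "top"; returns a dict with "img" (384x512x3 uint8, red, green, blue), "range_z" (384x512 float32, mm along the optical axis (not along the pixel's ray), 0 where there is no reading), "fx", "fy", "cx", "cy" (pixels), "R" (3x3) and "t" (3): a world point X has camera coordinates R X + t. Camera axes: x right, y down, z forward; pixel columns grow to the right and rows downward; lengths in mm; the calibration is good to about 2 mm. A picture is of the moment at which its call begins.
- r.hand_in(): hands the job in; it is judged then, once.
The state is a dict: "t": time; "q": joint angles; "dq": joint speeds; "effort": joint torques, N m; "position": TCP position; "tool_rot": TCP orientation; "force": force on the tool from outside, world axes, zero at the start; "wrist_torque": the same for the moment, N m; "gripper_width": finger opening in mm; "grasp_force": force on a finger pad.
Only numpy, scipy, OpenCV 4.12 (cv2) and the standard library are available. Lean on these libraries where they do the work, as an engineer would, in place of code of your own. Each camera call takes 0.05 s, during which the arm holds its last target. There are 200 camera calls.

## Working session

There is one attempt and no reset: what is moved stays moved. The work goes in short steps, Python scripts to look and compute and a tool call to move; the robot and the scene stay as the last step left them, time stands still between calls to the robot, and variables do not carry over. Pictures are saved under pics/ and viewed, at most 10 in all, crops included, and the job is handed in when it is done.

Besides the shell and the picture viewer there is one more tool, called after "Call:" as name([rows], argument=value, ...), one row to a line, values as JSON. move_arm: Moves the arm, as the interface text tells. Its arguments: {"type":"object","properties":{"increments":{"type":"array"},"jaw":{"type":"number"},"newtons":{"type":"number"}},"required":["increments"]}

```bash
mkdir -p pics
cat > h.py <<'E'
from bench import r
import numpy as np, cv2
def cap(n):
    c=r.capture(n); return c
def save(c,f): cv2.imwrite('pics/'+f,cv2.cvtColor(c['img'],cv2.COLOR_RGB2BGR))
def pts(c):
    z=c['range_z'].astype(float); v,u=np.mgrid[:384,:512]
    P=np.stack([(u-c['cx'])/c['fx']*z,(v-c['cy'])/c['fy']*z,z],-1)
    W=(P-c['t'])@c['R']; W[z==0]=np.nan; return W
E
python3 - <<'E'
from h import *
o=r.get_obs(); print({k:np.round(v,3) for k,v in o.items()})
a=cap('top');b=cap('side')
for c in(a,b): print(c['fx'],c['cx'],c['cy'],np.round(-c['R'].T@c['t']),np.round(c['R'],2).tolist())
save(a,'top0.png');save(b,'side0.png')
np.savez('c0.npz',top=pts(a),side=pts(b),ti=a['img'],si=b['img'])
E
```

```text
{'t': np.float64(0.0), 'q': array([-1.165,  0.116,  1.442, -0.   ,  1.584, -0.038]), 'dq': array([-0.   ,  0.001,  0.   , -0.001, -0.   ,  0.   ]), 'effort': array([-0.0000e+00, -7.2127e+01, -6.2260e+01,  7.8000e-02,  2.4000e-02,
       -0.0000e+00]), 'position': array([ 289.756, -609.436,  239.927]), 'tool_rot': array([-3.063, -0.691,  0.   ]), 'force': array([ 0.697, -0.145,  0.1  ]), 'wrist_torque': array([ 0.057, -0.009, -0.018]), 'grasp_force': np.float64(0.0), 'gripper_width': np.float64(92.89)}
357.2629112178939 252.26792769710772 191.98579052957197 [ 432.  -31. 1161.] [[-0.02, -1.0, 0.0], [-0.99, 0.02, -0.13], [0.13, -0.01, -0.99]]
410.7504838880521 253.92562276395162 191.82495568260464 [  297. -1036.  1098.] [[0.96, -0.27, -0.01], [-0.2, -0.68, -0.7], [0.18, 0.68, -0.71]]
```

View pics/top0.png

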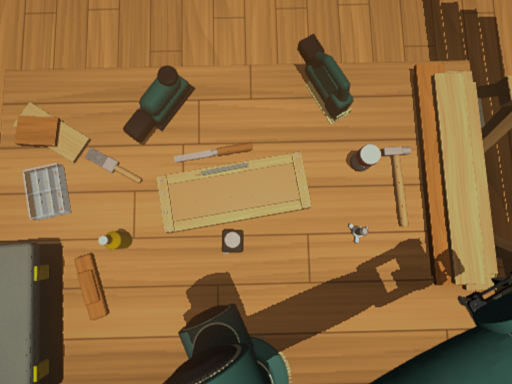

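View pics/side0.png

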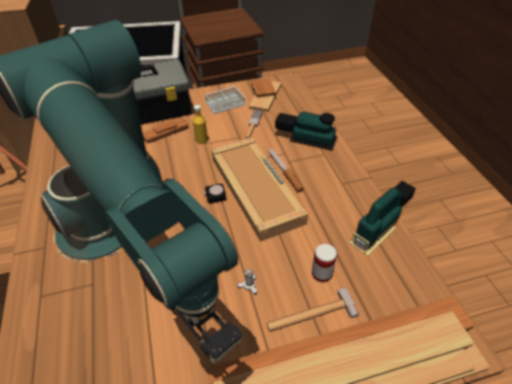

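The top view shows the casing centred near pixel (235,191), the guide at (358,233), the tape at (232,240) and the can at (368,156). In the side view the guide stands upright at (249,280), and the casing is near (258,185).

Run:
```python
from h import *
d=np.load('c0.npz')
for n,img,(u,v) in(('top',d['ti'],(235,191)),('side',d['si'],(258,185))):
    W=d[n]; z=W[...,2]
    m=((z>42)&(z<70)).astype(np.uint8)
    k,l,s,c=cv2.connectedComponentsWithStats(m)
    j=l[v,u]; print(n,'casing comp',s[j],'z med cover',np.nanmedian(z[v-4:v+5,u-4:u+5]))
    P=W[l==j]; 
    (cx,cy),(w,h),a=cv2.minAreaRect(P[:,:2].astype(np.float32)); print('rect',cx,cy,w,h,a, 'z pct',np.percentile(P[:,2],[5,50,95]))
for n,(u,v) in(('top',(358,233)),('side',(249,280))):
    W=d[n][v-22:v+22,u-22:u+22]; z=W[...,2]; P=W[z>7]; P=P[P[:,2]<95]
    print(n,len(P),'zmax',P[:,2].max())
    for lo,hi in((6,20),(25,70),(70,95)):
        Q=P[(P[:,2]>lo)&(P[:,2]<hi)]
        if len(Q): print(lo,hi,len(Q),Q.mean(0).round(1),Q.min(0).round(1),Q.max(0).round(1))
a=cv2.resize(d['ti'][205:260,325:390],None,fx=6,fy=6,interpolation=cv2.INTER_CUBIC)
b=cv2.resize(d['si'][250:305,215:280],None,fx=6,fy=6,interpolation=cv2.INTER_CUBIC)
cv2.imwrite('pics/guide.png',np.hstack([a,b])[...,::-1])
```

```text
top casing comp [ 157  151  155   82 8382] z med cover 52.40030312476769
rect 584.2818603515625 19.679779052734375 180.775146484375 460.42999267578125 8.607301712036133 z pct [48.97714666 52.78928993 61.37263971]
side casing comp [ 211  137   97   97 4541] z med cover 53.548577058200024
rect 580.871826171875 19.8817138671875 182.92440795898438 470.5572204589844 8.850223541259766 z pct [49.31682485 54.09381809 62.72111771]
top 194 zmax 82.25521606373464
6 20 98 [ 450.5 -365.6   13.7] [ 408.1 -441.7    7.1] [ 513.1 -317.7   19.8]
25 70 32 [ 450.9 -365.3   45.3] [ 440.2 -372.2   26.1] [ 462.9 -361.4   68.9]
70 95 60 [ 451.3 -373.2   75.4] [ 439.9 -387.    70.5] [ 464.3 -361.4   82.3]
side 250 zmax 82.84846516635632
6 20 118 [ 446.  -377.9   13.8] [ 392.3 -408.4    7.1] [ 504.2 -295.7   20. ]
25 70 62 [ 447.4 -382.8   45.8] [ 437.1 -387.2   25.2] [ 459.5 -374.8   68.9]
70 95 59 [ 448.1 -376.7   76.3] [ 435.6 -387.4   70.3] [ 460.9 -362.1   82.8]
```

View pics/guide.png

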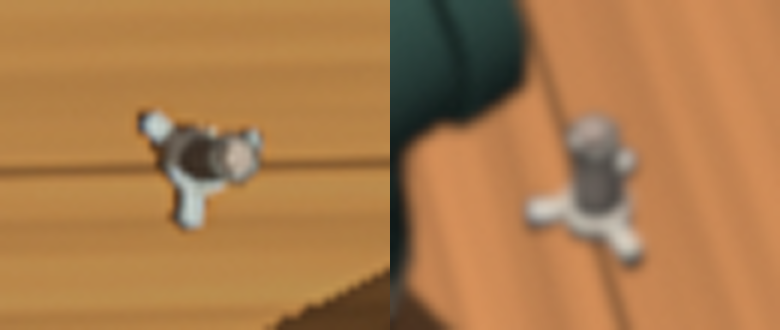

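The guide stands upright near (450,-374). The casing centre is near (583,20) with yaw about 0.150, and its top is at about 52 mm. I'll move to above the cover at casing y = -60, fingers closed, with the narrow side of the pads along the casing.

Call:
move_arm([
  [517, -385, 0, -1.278],
  [517, -385, 0, -1.278],
  [517, -385, 0, -1.278],
  [517, -385, 0, -1.278],
  [517, -385, 0, -1.278],
], jaw=0, newtons=20)

```text
t: 0.6
position: [407.2, -386.8, 240.4]
tool_rot: [-2.593, -1.773, 0.0]
force: [0.8, 0.4, 0.7]
gripper_width: 57.6
grasp_force: 0.0
```

Call:
move_arm([
  [390, 46, 0, -0.52],
  [390, 46, 0, -0.52],
  [390, 46, 0, -0.52],
  [390, 46, 0, -0.52],
  [390, 46, 0, -0.52],
])

```text
t: 1.1
position: [525.9, -166.6, 240.6]
tool_rot: [2.054, 2.377, -0.0]
force: [0.6, -0.1, 1.0]
gripper_width: 17.9
grasp_force: 0.0
```

Call:
move_arm([
  [116, 84, 60, -0.005],
  [116, 84, 100, -0.005],
  [116, 84, 156, -0.005],
  [116, 84, 156, -0.005],
  [116, 84, 156, -0.005],
])

```text
t: 1.6
position: [590.7, -39.9, 80.1]
tool_rot: [-2.046, -2.378, 0.004]
force: [-0.1, 1.0, 0.2]
gripper_width: 0.6
grasp_force: 0.0
```

Run:
```python
from h import *
a=cap('top');b=cap('side')
cv2.imwrite('pics/probe.png',np.hstack([cv2.resize(a['img'][120:260,130:340],None,fx=2,fy=2),cv2.resize(b['img'][120:260,170:340],None,fx=2,fy=2)])[...,::-1])
for i in range(2):
  a=cap('top'); o=r.get_obs();print(o['position'].round(2),o['force'].round(2),o['t'])
# cover edges and cleats in the casing frame from c0
d=np.load('c0.npz')['top']; img=np.load('c0.npz')['ti']
c,s=np.cos(.150),np.sin(.150); D=d-np.array([584,19.7,0]); X=D[...,0]*c+D[...,1]*s; Y=-D[...,0]*s+D[...,1]*c
z=d[...,2]
for lo,hi in((205,226),):
  for sg in(1,-1):
    m=(abs(X)<80)&(sg*Y>lo)&(sg*Y<hi); print('cleat z',np.nanmedian(z[m]),'cover z',np.nanmedian(z[(abs(X)<50)&(sg*Y>120)&(sg*Y<190)]))
top=(z>44)&(z<70)&(abs(X)<120)&(abs(Y)<260)
print('Y ext',[np.nanpercentile(Y[top&(z>57)&(abs(Y)>190)&(abs(X)<85)&(sg*Y>0)],[2,98]) for sg in(1,-1)])
rows=[(X[top&(abs(Y-y)<10)].min(),X[top&(abs(Y-y)<10)].max()) for y in(-160,-100,0,100,160)]; print(np.round(rows,1))
```

```text
[591.88 -41.95  84.72] [ 0.37 -0.32  1.05] 1.75
[592.45 -42.53  86.28] [ 0.37 -0.    0.37] 1.8
cleat z 60.18769891929855 cover z 52.17330789008635
cleat z 60.64586189684001 cover z 52.40725254933772
Y ext [array([199.58955678, 229.08713696]), array([-229.13053543, -200.04082743])]
[[-90.   89.4]
 [-90.1  90.3]
 [-89.8  90.7]
 [-90.   89.6]
 [-90.1  90.2]]
```

View pics/probe.png

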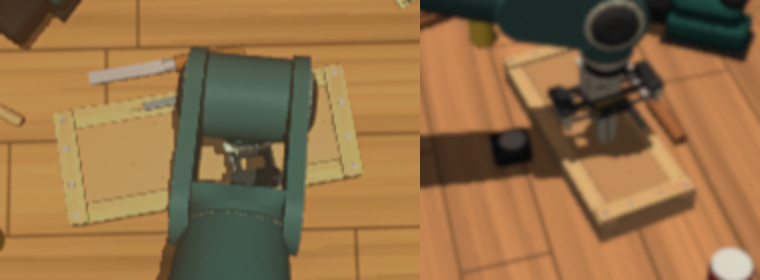

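The picture shows the closed fingertips above the cover (about (250,165) left, (605,125) right), clear of the rails. Now a slow descent.

Call:
move_arm([
  [0, 0, 3, 0],
  [0, 0, 6, 0],
  [0, 0, 6, 0],
  [0, 0, 6, 0],
  [0, 0, 6, 0],
])

```text
t: 2.3
position: [592.1, -42.0, 79.0]
tool_rot: [2.051, 2.379, 0.0]
force: [0.6, -0.1, -0.6]
gripper_width: 0.6
grasp_force: 0.0
```

Call:
move_arm([
  [0, 0, 1, 0],
  [0, 0, 2, 0],
  [0, 0, 2, 0],
  [0, 0, 2, 0],
])

```text
t: 2.7
position: [592.0, -41.8, 76.6]
tool_rot: [-2.051, -2.38, 0.0]
force: [0.0, -0.1, -0.3]
gripper_width: 0.2
grasp_force: 0.0
```

Call:
move_arm([
  [0, 0, 1, 0],
  [0, 0, 2, 0],
  [0, 0, 2, 0],
])

```text
t: 3.0
position: [592.0, -41.8, 74.4]
tool_rot: [-2.051, -2.379, 0.0]
force: [-0.5, 0.3, -0.3]
gripper_width: 0.6
grasp_force: 0.0
```

Call:
move_arm([
  [0, 0, 1, 0],
  [0, 0, 1, 0],
  [0, 0, 1, 0],
])

```text
t: 3.3
position: [592.1, -41.8, 73.8]
tool_rot: [2.051, 2.38, 0.0]
force: [0.3, -0.4, 2.1]
gripper_width: 0.5
grasp_force: 0.9
```

Call:
move_arm([
  [0, 0, 0.5, 0],
  [0, 0, 1, 0],
  [0, 0, 1, 0],
])

```text
t: 3.6
position: [592.1, -41.9, 72.9]
tool_rot: [2.051, 2.379, 0.0]
force: [-1.1, -1.0, 5.6]
gripper_width: 0.1
grasp_force: 2.5
```

Call:
move_arm([
  [0, 0, 0.5, 0],
  [0, 0, 1, 0],
  [0, 0, 1, 0],
])

```text
t: 3.9
position: [592.2, -41.9, 72.2]
tool_rot: [2.051, 2.379, 0.0]
force: [-1.8, -0.9, 7.2]
gripper_width: 0.6
grasp_force: 3.9
```

Y = -62 gives about 1.6 mm at 6 N, so it's off the bearer. I'll step along the cover.

Call:
move_arm([
  [0, 0, -7, 0],
  [15, 0, -8, 0],
  [30, 0, -8, 0],
  [30, 0, -5, 0],
  [30, 0, -3, 0],
])

```text
t: 4.4
position: [587.4, -11.4, 74.2]
tool_rot: [-2.049, -2.381, 0.0]
force: [-0.9, 1.0, 3.2]
gripper_width: 0.3
grasp_force: 1.4
```

Call:
move_arm([
  [0, 0, 0.7, 0],
  [0, 0, 1.4, 0],
  [0, 0, 1.4, 0],
  [0, 0, 1.4, 0],
  [0, 0, 1.4, 0],
])

```text
t: 4.9
position: [587.7, -12.0, 73.7]
tool_rot: [-2.051, -2.379, -0.001]
force: [-2.7, 3.5, 7.7]
gripper_width: 0.5
grasp_force: 3.5
```

Call:
move_arm([
  [0, 0, -7, 0],
  [15, 0, -7, 0],
  [30, 0, -6, 0],
  [30, 0, -3, 0],
  [30, 0, -1.6, 0],
])

```text
t: 5.4
position: [582.9, 18.2, 74.2]
tool_rot: [-2.049, -2.381, 0.001]
force: [-0.8, -1.1, 0.7]
gripper_width: -0.0
grasp_force: 0.3
```

Call:
move_arm([
  [0, 0, 0.8, 0],
  [0, 0, 1.6, 0],
  [0, 0, 1.6, 0],
  [0, 0, 1.6, 0],
  [0, 0, 1.6, 0],
])

```text
t: 5.9
position: [583.3, 17.6, 73.9]
tool_rot: [-2.051, -2.379, -0.001]
force: [-3.8, 4.1, 7.8]
gripper_width: 0.6
grasp_force: 3.9
```

Call:
move_arm([
  [0, 0, -7, 0],
  [8, 0, -7, 0],
  [15, 0, -6, 0],
  [15, 0, -3, 0],
  [15, 0, -1.6, 0],
])

```text
t: 6.4
position: [580.7, 32.6, 74.2]
tool_rot: [-2.05, -2.38, 0.001]
force: [-0.9, 0.3, 2.3]
gripper_width: 0.3
grasp_force: 1.2
```

Call:
move_arm([
  [0, 0, 0.8, 0],
  [0, 0, 1.6, 0],
  [0, 0, 1.6, 0],
  [0, 0, 1.6, 0],
  [0, 0, 1.6, 0],
])

```text
t: 6.9
position: [581.0, 32.5, 73.8]
tool_rot: [-2.051, -2.379, -0.001]
force: [-3.9, 2.7, 8.8]
gripper_width: 1.1
grasp_force: 4.2
```

Call:
move_arm([
  [0, 0, -7, 0],
  [8, 0, -7, 0],
  [15, 0, -6, 0],
  [15, 0, -3, 0],
  [15, 0, -1.6, 0],
])

```text
t: 7.4
position: [578.5, 47.5, 74.2]
tool_rot: [-2.05, -2.38, 0.001]
force: [-0.5, -0.1, 1.9]
gripper_width: 0.2
grasp_force: 1.2
```

Call:
move_arm([
  [0, 0, 0.8, 0],
  [0, 0, 1.6, 0],
  [0, 0, 1.6, 0],
  [0, 0, 1.6, 0],
  [0, 0, 1.6, 0],
])

```text
t: 7.9
position: [578.8, 47.3, 73.8]
tool_rot: [-2.051, -2.379, -0.001]
force: [-4.8, 3.4, 9.0]
gripper_width: 0.5
grasp_force: 4.1
```

Call:
move_arm([
  [0, 0, -7, 0],
  [12, 0, -7, 0],
  [25, 0, -6, 0],
  [25, 0, -3, 0],
  [25, 0, -1.6, 0],
])

```text
t: 8.4
position: [574.7, 72.5, 74.2]
tool_rot: [-2.049, -2.381, 0.001]
force: [-0.2, 0.1, 1.8]
gripper_width: 0.2
grasp_force: 0.7
```

Call:
move_arm([
  [0, 0, 0.8, 0],
  [0, 0, 1.6, 0],
  [0, 0, 1.6, 0],
  [0, 0, 1.6, 0],
  [0, 0, 1.6, 0],
])

```text
t: 8.9
position: [575.2, 71.9, 73.6]
tool_rot: [-2.051, -2.379, -0.001]
force: [-3.4, 2.4, 4.7]
gripper_width: 0.5
grasp_force: 2.6
```

```bash
cat > m.py <<'E'
from h import *
Z=[];F=[];P=[]
for i in range(7):
    r.capture('side'); o=r.get_obs(); P.append(o['position']);F.append(o['force'])
P=np.array(P);F=np.array(F);p=P.mean(0);D=p-[584,19.7,0];c,s=np.cos(.15),np.sin(.15)
print('XY %.1f %.1f z %.3f(sd %.3f) F'%(D[0]*c+D[1]*s,-D[0]*s+D[1]*c,p[2],P[:,2].std()),F.mean(0).round(2),'sd',F[:,2].std().round(2),'t',o['t'])
E
python3 m.py
```

```text
XY -0.9 52.9 z 73.618(sd 0.017) F [-2.64  2.37  5.2 ] sd 0.4 t 9.25
```

Call:
move_arm([
  [0, 0, 0.5, 0],
  [0, 0, 1, 0],
  [0, 0, 1, 0],
])

```text
t: 9.55
position: [575.3, 71.9, 73.0]
tool_rot: [-2.051, -2.379, -0.001]
force: [-4.0, 2.6, 10.1]
gripper_width: 0.5
grasp_force: 4.9
```

```bash
python3 m.py
```

```text
XY -0.8 52.9 z 73.048(sd 0.011) F [-4.61  3.24  9.83] sd 0.59 t 9.9
```

Call:
move_arm([
  [0, 0, -6, 0],
  [-8, 0, -6, 0],
  [-15, 0, -5, 0],
  [-15, 0, -4, 0],
  [-15, 0, -4, 0],
])

```text
t: 10.4
position: [577.1, 56.6, 75.7]
tool_rot: [-2.052, -2.378, 0.001]
force: [-0.3, -0.1, -0.6]
gripper_width: 0.6
grasp_force: 0.0
```

Call:
move_arm([
  [0, 0, 1, 0],
  [0, 0, 2, 0],
  [0, 0, 3, 0],
  [0, 0, 3, 0],
])

```text
t: 10.8
position: [577.3, 57.2, 73.8]
tool_rot: [2.051, 2.38, 0.0]
force: [-3.9, -0.5, 6.6]
gripper_width: 0.3
grasp_force: 3.4
```

```bash
python3 m.py
```

```text
XY -1.0 38.1 z 73.781(sd 0.006) F [-3.27 -0.4   6.81] sd 0.39 t 11.15
```

Call:
move_arm([
  [0, 0, -5, 0],
  [-8, 0, -5, 0],
  [-15, 0, -4, 0],
  [-15, 0, -3, 0],
  [-15, 0, -3, 0],
])

```text
t: 11.65
position: [579.4, 41.9, 75.8]
tool_rot: [-2.052, -2.379, 0.001]
force: [-0.0, -0.6, 0.8]
gripper_width: 0.8
grasp_force: 0.0
```

Call:
move_arm([
  [0, 0, 1, 0],
  [0, 0, 2, 0],
  [0, 0, 3, 0],
  [0, 0, 3, 0],
])

```text
t: 12.05
position: [579.5, 42.4, 73.8]
tool_rot: [2.051, 2.38, 0.0]
force: [-4.3, -0.9, 8.3]
gripper_width: 0.9
grasp_force: 3.8
```

```bash
python3 m.py
```

```text
XY -1.0 23.1 z 73.841(sd 0.008) F [-3.86 -0.35  7.46] sd 0.49 t 12.4
```

Call:
move_arm([
  [0, 0, -5, 0],
  [-27, 0, -5, 0],
  [-55, 0, -4, 0],
  [-55, 0, -3, 0],
  [-55, 0, -3, 0],
])

```text
t: 12.9
position: [587.5, -12.3, 76.1]
tool_rot: [-2.052, -2.378, -0.0]
force: [0.0, 0.8, 0.5]
gripper_width: 0.4
grasp_force: 0.0
```

Call:
move_arm([
  [0, 0, 1, 0],
  [0, 0, 2, 0],
  [0, 0, 3, 0],
  [0, 0, 3, 0],
])

```text
t: 13.3
position: [587.6, -11.5, 73.7]
tool_rot: [-2.05, -2.38, -0.001]
force: [-3.2, 1.3, 5.9]
gripper_width: 0.8
grasp_force: 3.1
```

```bash
python3 m.py
```

```text
XY -1.1 -31.4 z 73.759(sd 0.016) F [-3.16  1.84  6.16] sd 0.4 t 13.65
```

Call:
move_arm([
  [0, 0, -5, 0],
  [-8, 0, -5, 0],
  [-15, 0, -4, 0],
  [-15, 0, -3, 0],
  [-15, 0, -3, 0],
])

```text
t: 14.15
position: [589.7, -27.3, 75.8]
tool_rot: [-2.052, -2.379, 0.0]
force: [-0.7, 0.3, -0.4]
gripper_width: 0.3
grasp_force: 0.0
```

Call:
move_arm([
  [0, 0, 1, 0],
  [0, 0, 2, 0],
  [0, 0, 3.2, 0],
  [0, 0, 3.2, 0],
])

```text
t: 14.55
position: [589.9, -26.9, 73.4]
tool_rot: [2.051, 2.38, 0.0]
force: [-3.2, -0.2, 5.2]
gripper_width: 0.6
grasp_force: 2.7
```

```bash
python3 m.py
```

```text
XY -1.2 -47.0 z 73.451(sd 0.018) F [-2.13 -0.43  5.24] sd 0.25 t 14.9
```

Call:
move_arm([
  [0, 0, -5, 0],
  [-22, 0, -5, 0],
  [-45, 0, -4, 0],
  [-45, 0, -3, 0],
  [-45, 0, -3, 0],
])

```text
t: 15.4
position: [596.3, -71.5, 75.9]
tool_rot: [-2.052, -2.378, 0.0]
force: [-0.4, -0.2, 0.3]
gripper_width: 0.4
grasp_force: 0.0
```

Call:
move_arm([
  [0, 0, 1, 0],
  [0, 0, 2.5, 0],
  [0, 0, 4, 0],
  [0, 0, 4.5, 0],
  [0, 0, 4.5, 0],
])

```text
t: 15.9
position: [596.5, -71.0, 71.9]
tool_rot: [-2.051, -2.38, -0.001]
force: [-1.0, 2.4, 5.1]
gripper_width: 0.5
grasp_force: 2.5
```

```bash
python3 m.py
```

```text
XY -1.1 -91.6 z 71.868(sd 0.022) F [-1.27  2.39  5.37] sd 0.45 t 16.25
```

Call:
move_arm([
  [0, 0, -8, 0],
  [45, 0, -8, 0],
  [90, 0, -8, 0],
  [140, 0, -7, 0],
  [185, 0, -6, 0],
])

```text
t: 16.75
position: [568.6, 113.3, 78.1]
tool_rot: [2.051, 2.379, 0.001]
force: [2.1, -0.6, 0.2]
gripper_width: 0.4
grasp_force: 0.0
```

Call:
move_arm([
  [0, 0, 1, 0],
  [0, 0, 1, 0],
  [0, 0, 3, 0],
  [0, 0, 5, 0],
  [0, 0, 5, 0],
])

```text
t: 17.25
position: [569.5, 110.6, 72.7]
tool_rot: [2.053, 2.378, 0.0]
force: [-0.8, 0.3, 3.6]
gripper_width: 0.5
grasp_force: 2.0
```

```bash
python3 m.py
```

```text
XY -0.8 92.3 z 72.751(sd 0.024) F [ 0.06 -1.77  3.87] sd 0.19 t 17.6
```

```bash
cat > fit.py <<'E'
import numpy as np
from scipy.optimize import least_squares
y=np.array([52.9,52.9,38.1,23.1,-31.4,-47,-91.6,92.3]);z=np.array([73.618,73.048,73.781,73.841,73.759,73.451,71.868,72.751]);F=np.array([5.2,9.83,6.81,7.46,6.16,5.24,5.37,3.87])
h=5.;n=84;x=(np.arange(n)*h-207.5);  # nodes
def Kbeam(EI):
    K=np.zeros((2*n,2*n));k=EI/h**3*np.array([[12,6*h,-12,6*h],[6*h,4*h*h,-6*h,2*h*h],[-12,-6*h,12,-6*h],[6*h,2*h*h,-6*h,4*h*h]])
    for i in range(n-1): K[2*i:2*i+4,2*i:2*i+4]+=k
    return K
def comp(b,EI,kw,cl,uni=True):
    K0=Kbeam(EI); K0[0,0]+=1e6;K0[-2,-2]+=1e6
    w=np.clip((22+h/2-abs(x-b))/h,0,1)*kw   # bearer foundation
    out=[]
    for yy,ff in zip(y,F):
        f=np.zeros(2*n);i=np.searchsorted(x,yy)-1;a=(yy-x[i])/h;N=np.array([1-3*a*a+2*a**3,h*(a-2*a*a+a**3),3*a*a-2*a**3,h*(a**3-a*a)]);f[2*i:2*i+4]=N
        act=np.ones(n,bool)
        for _ in range(20):
            K=K0.copy();K[np.arange(0,2*n,2),np.arange(0,2*n,2)]+=w*act
            u=np.linalg.solve(K,f); na=u[::2]>0
            if not uni or (na==act).all():break
            act=na
        out.append(N@u[2*i:2*i+4]+cl)
    return np.array(out)
for uni in(True,False):
    g=lambda p:(p[4]-F*comp(p[0],np.exp(p[1]),np.exp(p[2]),p[3],uni)-z)/(.03+.05*abs(74.26-z))
    s=min((least_squares(g,[b0,np.log(6e5),0,.04,74.26],diff_step=1e-3) for b0 in(-8.,3.,15.)),key=lambda s:s.cost)
    print(uni,s.x.round(2),np.exp(s.x[1:3]),s.cost,g(s.x).round(1),'sd b',np.sqrt(np.linalg.pinv(s.jac.T@s.jac)[0,0]).round(1))
E
python3 fit.py
```

```text
True [5.460e+00 1.237e+01 2.877e+01 4.000e-02 7.419e+01] [2.36245587e+05 3.11605150e+12] 0.7742976968448049 [-0.8 -0.3  0.2  0.4  0.1 -0.3  0.1  0.7] sd b 0.0
False [4.840e+00 1.195e+01 4.970e+00 4.000e-02 7.420e+01] [1.55079953e+05 1.44293403e+02] 0.5014925286172375 [-0.3  0.2 -0.4  0.3 -0.1  0.5 -0.5  0.5] sd b 1.1
```

Both fits put the bearer middle at Y ≈ +5 mm in the casing frame, which is about (582.5, 24.7) in world coordinates. Now to fetch the guide.

Call:
move_arm([
  [0, 0, -40, 0],
  [-20, -10, -80, 0],
  [-60, -25, -105, 0],
  [-107, -44, -110, 0],
  [-155, -60, -110, 0],
], jaw=80)

```text
t: 18.1
position: [532.5, -50.2, 183.8]
tool_rot: [2.049, 2.38, 0.002]
force: [0.3, -0.6, -0.2]
gripper_width: 35.5
grasp_force: 0.0
```

Call:
move_arm([
  [-308, -130, 0, 0],
  [-308, -130, 0, 0],
  [-308, -130, 0, 0],
  [-308, -130, 0, 0],
  [-308, -130, 0, 0],
])

```text
t: 18.6
position: [469.7, -293.0, 182.3]
tool_rot: [-2.051, -2.379, -0.001]
force: [0.5, 0.3, 0.1]
gripper_width: 75.6
grasp_force: 0.0
```

Call:
move_arm([
  [-62, -26, 0, 0],
  [-80, -34, 0, 0],
  [-80, -34, 0, 0],
  [-80, -34, 0, 0],
  [-80, -34, 0, 0],
])

```text
t: 19.1
position: [449.2, -374.5, 182.3]
tool_rot: [-2.05, -2.38, -0.001]
force: [-0.3, 0.3, 0.8]
gripper_width: 79.9
grasp_force: 0.0
```

Run:
```python
from h import *
a=cap('top');b=cap('side');o=r.get_obs();print(o['position'].round(1),o['tool_rot'].round(3),o['force'].round(2),o['t'])
cv2.imwrite('pics/pre.png',np.hstack([cv2.resize(a['img'][170:290,300:420],(400,400)),cv2.resize(b['img'][210:330,190:310],(400,400))])[...,::-1])
```

```text
[ 449.4 -374.4  182.5] [-2.049 -2.381 -0.   ] [ 0.06 -0.28 -0.89] 19.2
```

View pics/pre.png

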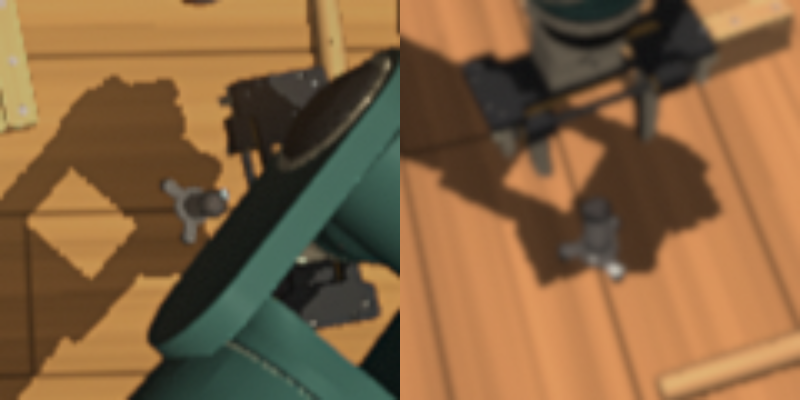

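The side view shows the open fingers straddling the guide (guide top about (595,210), fingertips (545,170) and (645,135)). Descending.

Call:
move_arm([
  [0, 0, 40, 0],
  [0, 0, 80, 0],
  [0, 0, 110, 0],
  [0, 0, 130, 0],
  [0, 0, 136, 0],
])

```text
t: 19.7
position: [448.6, -373.9, 44.3]
tool_rot: [-2.048, -2.379, -0.0]
force: [0.8, 0.2, 0.2]
gripper_width: 80.0
grasp_force: 0.0
```

Call:
move_arm([
  [0, 0, 0, 0],
  [0, 0, 0, 0],
  [0, 0, 0, 0],
  [0, 0, 0, 0],
  [0, 0, 0, 0],
])

```text
t: 20.2
position: [449.1, -375.6, 47.2]
tool_rot: [2.051, 2.379, -0.0]
force: [-0.2, 0.4, -0.0]
gripper_width: 80.2
grasp_force: 0.0
```

Run:
```python
from h import *
a=cap('top');b=cap('side');o=r.get_obs();print(o['position'].round(1),o['tool_rot'].round(3),o['force'].round(2),o['t'])
cv2.imwrite('pics/pre2.png',np.hstack([cv2.resize(a['img'][170:290,300:420],(400,400)),cv2.resize(b['img'][210:330,190:310],(400,400))])[...,::-1])
```

```text
[ 449.  -375.6   46.9] [ 2.051  2.379 -0.   ] [0.09 0.1  0.11] 20.3
```

View pics/pre2.png

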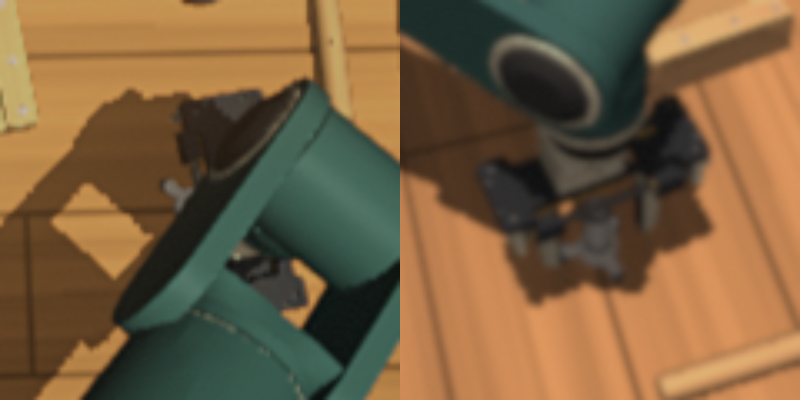

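The fingers stand on either side of the sleeve ((550,245) and (650,205), sleeve (600,235)). Closing.

Call:
move_arm([
  [0, 0, 0, 0],
  [0, 0, 0, 0],
  [0, 0, 0, 0],
  [0, 0, 0, 0],
  [0, 0, 0, 0],
], jaw=15, newtons=30)

```text
t: 20.8
position: [448.9, -375.4, 46.5]
tool_rot: [-2.051, -2.38, -0.0]
force: [-0.2, -0.6, 0.1]
gripper_width: 44.5
grasp_force: 0.0
```

Call:
move_arm([
  [0, 0, 0, 0],
  [0, 0, 0, 0],
  [0, 0, 0, 0],
  [0, 0, 0, 0],
  [0, 0, 0, 0],
])

```text
t: 21.3
position: [449.0, -375.5, 46.6]
tool_rot: [2.051, 2.38, 0.0]
force: [0.6, 0.3, -0.9]
gripper_width: 23.7
grasp_force: 30.0
```

```bash
python3 m.py
```

```text
XY -192.6 -370.5 z 46.550(sd 0.016) F [ 0.53  0.1  -0.15] sd 0.28 t 21.65
```

Call:
move_arm([
  [0, 0, -10, 0],
  [0, 0, -35, 0],
  [0, 0, -70, 0],
  [0, 0, -100, 0],
  [0, 0, -110, 0],
])

```text
t: 22.15
position: [449.6, -376.0, 160.4]
tool_rot: [2.048, 2.376, -0.0]
force: [-0.5, -1.2, -2.5]
gripper_width: 23.3
grasp_force: 30.0
```

Call:
move_arm([
  [15, 8, 0, 0],
  [45, 23, 0, 0],
  [80, 41, 0, 0],
  [115, 58, 0, 0],
  [150, 76, 0, 0],
])

```text
t: 22.65
position: [501.6, -213.4, 154.6]
tool_rot: [-2.05, -2.378, 0.001]
force: [1.8, -0.2, -2.2]
gripper_width: 23.7
grasp_force: 30.0
```

Call:
move_arm([
  [40, 20, 0, 0],
  [80, 41, 0, 0],
  [120, 61, 0, 0],
  [160, 81, 0, 0],
  [190, 97, 0, 0],
])

```text
t: 23.15
position: [569.3, -10.3, 154.6]
tool_rot: [-2.048, -2.379, 0.002]
force: [-0.2, -0.9, -1.9]
gripper_width: 23.4
grasp_force: 30.0
```

Call:
move_arm([
  [20, 10, 0, 0],
  [30, 15, 0, 0],
  [36, 18, 0, 0],
  [36, 18, 0, 0],
  [36, 18, 0, 0],
])

```text
t: 23.65
position: [582.1, 23.9, 156.2]
tool_rot: [-2.052, -2.379, 0.001]
force: [0.2, -0.4, -2.3]
gripper_width: 23.7
grasp_force: 30.0
```

```bash
python3 m.py
python3 - <<'E'
from h import *
a=cap('top');b=cap('side');o=r.get_obs();print(o['position'].round(1),o['tool_rot'].round(3),o['gripper_width'],o['grasp_force'],o['t'])
cv2.imwrite('pics/carry.png',np.hstack([cv2.resize(a['img'][130:250,170:300],(400,370)),cv2.resize(b['img'][100:240,190:341],(400,370))])[...,::-1])
E
```

```text
XY -1.1 4.5 z 156.573(sd 0.086) F [ 0.08 -0.03 -2.56] sd 0.47 t 24.0
[582.4  24.4 156.6] [2.051 2.379 0.   ] 24.053154139263185 29.999542236328125 24.1
```

View pics/carry.png

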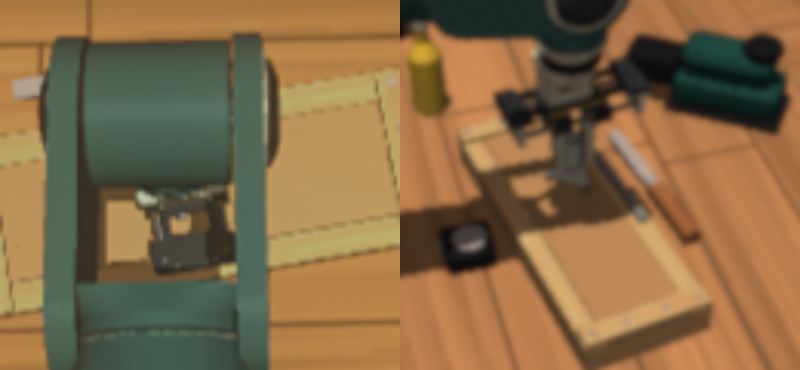

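The guide hangs upright from the gripper over the cover's middle ((570,165) in the right half). Lowering it.

Call:
move_arm([
  [0, 0, 10, 0],
  [0, 0, 30, 0],
  [0, 0, 45, 0],
  [0, 0, 53, 0],
  [0, 0, 55, 0],
])

```text
t: 24.6
position: [581.9, 24.6, 100.2]
tool_rot: [-2.05, -2.379, 0.002]
force: [-0.8, -0.1, -3.4]
gripper_width: 23.7
grasp_force: 30.0
```

Call:
move_arm([
  [0, 0, 0, 0],
  [0, 0, 0, 0],
  [0, 0, 0.5, 0],
  [0, 0, 1, 0],
  [0, 0, 1, 0],
])

```text
t: 25.1
position: [582.5, 24.6, 100.7]
tool_rot: [2.051, 2.379, 0.0]
force: [-0.5, 0.6, -2.7]
gripper_width: 23.5
grasp_force: 30.0
```

```bash
python3 m.py
```

```text
XY -0.8 5.1 z 100.609(sd 0.038) F [ 0.07  0.11 -2.98] sd 0.36 t 25.45
```

Contact is expected at z ≈ 98.8, so about 1.8 mm further.

Call:
move_arm([
  [0, 0, 0.5, 0],
  [0, 0, 1, 0],
  [0, 0, 1.5, 0],
  [0, 0, 1.8, 0],
  [0, 0, 1.8, 0],
])

```text
t: 25.95
position: [582.4, 24.6, 98.6]
tool_rot: [-2.051, -2.38, 0.0]
force: [-0.3, 0.8, -2.9]
gripper_width: 23.0
grasp_force: 30.0
```

Call:
move_arm([
  [0, 0, 0.2, 0],
  [0, 0, 0.2, 0],
  [0, 0, 0.2, 0],
])

```text
t: 26.25
position: [582.4, 24.6, 98.6]
tool_rot: [2.051, 2.38, 0.0]
force: [0.5, -0.0, -2.9]
gripper_width: 23.7
grasp_force: 30.0
```

```bash
python3 m.py
```

```text
XY -0.8 5.1 z 98.553(sd 0.016) F [-0.01  0.09 -2.61] sd 0.54 t 26.6
```

Call:
move_arm([
  [0, 0, 0.2, 0],
  [0, 0, 0.4, 0],
  [0, 0, 0.4, 0],
])

```text
t: 26.9
position: [582.5, 24.6, 98.4]
tool_rot: [2.051, 2.38, 0.0]
force: [-1.0, 0.6, 0.2]
gripper_width: 23.7
grasp_force: 30.0
```

Call:
move_arm([
  [0, 0, 0.2, 0],
  [0, 0, 0.4, 0],
  [0, 0, 0.4, 0],
])

```text
t: 27.2
position: [582.5, 24.6, 98.1]
tool_rot: [2.051, 2.379, 0.0]
force: [-3.1, 0.1, 5.1]
gripper_width: 24.0
grasp_force: 30.0
```

```bash
python3 m.py
```

```text
XY -0.8 5.1 z 98.141(sd 0.021) F [-3.14 -0.4   4.85] sd 0.77 t 27.55
```

It's seated. I'll ease off, release, and retreat straight up.

Call:
move_arm([
  [0, 0, -0.4, 0],
  [0, 0, -0.4, 0],
])

```text
t: 27.75
position: [582.4, 24.6, 98.2]
tool_rot: [2.051, 2.38, 0.0]
force: [-1.5, 0.5, 3.7]
gripper_width: 23.8
grasp_force: 30.0
```

Call:
move_arm([
  [0, 0, 0, 0],
  [0, 0, 0, 0],
  [0, 0, 0, 0],
  [0, 0, 0, 0],
  [0, 0, 0, 0],
], jaw=70)

```text
t: 28.25
position: [582.4, 24.6, 98.1]
tool_rot: [-2.051, -2.38, 0.0]
force: [-0.5, 0.2, 0.4]
gripper_width: 59.1
grasp_force: 0.0
```

Call:
move_arm([
  [0, 0, 0, 0],
  [0, 0, -10, 0],
  [0, 0, -40, 0],
  [0, 0, -80, 0],
  [0, 0, -120, 0],
])

```text
t: 28.75
position: [582.1, 24.6, 220.2]
tool_rot: [-2.051, -2.38, 0.0]
force: [0.8, 0.6, 0.5]
gripper_width: 70.0
grasp_force: 0.0
```

Call:
move_arm([
  [-30, 0, 0, 0],
  [-80, 0, 0, 0],
  [-130, 0, 0, 0],
  [-180, 0, 0, 0],
  [-220, 0, 0, 0],
])

```text
t: 29.25
position: [614.8, -195.6, 219.1]
tool_rot: [2.051, 2.378, 0.0]
force: [0.8, -0.3, 0.6]
gripper_width: 69.9
grasp_force: 0.0
```

Call:
move_arm([
  [-30, 0, 0, 0],
  [-60, 0, 0, 0],
  [-80, 0, 0, 0],
  [-80, 0, 0, 0],
])

```text
t: 29.65
position: [626.6, -274.0, 218.2]
tool_rot: [-2.053, -2.378, 0.0]
force: [0.3, 0.5, -0.6]
gripper_width: 70.1
grasp_force: 0.0
```

Run:
```python
from h import *
a=cap('top');b=cap('side');o=r.get_obs();print(o['position'].round(1),o['force'].round(2),o['t'])
cv2.imwrite('pics/end.png',np.hstack([cv2.resize(a['img'][130:250,150:320],(400,282)),cv2.resize(b['img'][110:250,190:340],(300,282))])[...,::-1])
c,s=np.cos(.15),np.sin(.15)
for n,k in(('top',a),('side',b)):
    W=pts(k); z=W[...,2]; D=W-[582.5,19.7,0]; X=D[...,0]*c+D[...,1]*s; Y=-D[...,0]*s+D[...,1]*c
    m=(abs(X)<50)&(abs(Y-5)<55)
    for lo,hi in((57,66),(80,122),(122,140)):
        q=m&(z>lo)&(z<hi)
        if q.any(): print(n,lo,hi,q.sum(),'X',np.percentile(X[q],[2,50,98]).round(1),'Y',np.percentile(Y[q],[2,50,98]).round(1),'zmax',z[q].max().round(1))
```

```text
[ 626.6 -271.8  218.3] [0.65 1.54 0.12] 29.75
top 57 66 67 X [-37.6   3.9  45.1] Y [-43.6  11.7  44.4] zmax 66.0
top 80 122 8 X [-9.5 -8.8 -5.6] Y [-2.6  2.5  9.8] zmax 109.3
top 122 140 63 X [-10.2   1.5  13. ] Y [-5.3  5.8 18. ] zmax 135.6
side 57 66 61 X [-48.4 -12.7  39.7] Y [-43.1   2.1  56.7] zmax 65.9
side 80 122 53 X [-12.5  -5.5   5.8] Y [-7.8 -2.9  7.1] zmax 120.5
side 122 140 35 X [-13.2  -2.6  10.7] Y [-7.2  2.8 13.4] zmax 134.7
```

View pics/end.png

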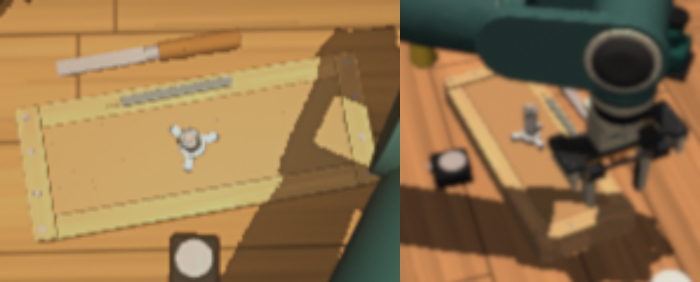

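The guide stands upright on the cover ((190,145) in the top view). The two views put it at X ≈ 0 and Y ≈ 4.5, against a target of (0, 5), and the bystanders in the picture (tape, pencil and chisel) haven't moved. Handing in.

```bash
python3 -c "
from bench import r
print(r.hand_in())"
```

```text
the job is handed in; nothing more can be done
None
```

I found the hidden bearer about 5 mm along +y from the cover's centre, with no press on the cover above about 10 N. The screw guide now stands upright over it, midway between the rails to within about 2 mm, released and handed in at about 30 s.

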